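Slide the top trivet tile off the stack onto the serving stand

ROBOT

A 6-joint arm with a two-finger parallel gripper is mounted at the origin on a cart in front of the work surface, level with it; the furniture and walls round the work are solid. World frame = base frame: x ahead of the robot, y to its left, z up, the work surface at z = 0. Lengths are in m, angles in rad, forces in N, time in s.
With the tool pointing down it reaches from about 0.3 to 0.775 m from the base axis. Payload 14.6 kg.
Tool frame: the origin (TCP) lies at the very end of the fingers, on their centre line; the grasp point (between the pads) lies 19 mm behind it (manip.hold_point_z is the distance from the TCP to the grasp point, in m); z points along the fingers, y is the line along which they close (so a half turn about z gives the same grasp; the last joint's range is limited). The gripper opens to 94 mm and grips with 3 to 60 N. Pads are 16 mm wide; open, the fingers measure 119 mm over their backs; the gripper's body (75 mm by 177 mm) begins 78 mm behind the grasp point.
Start: joints at [-1.212, 0.3, 1.521, -0, 1.321, -0.067], TCP at [0.227, -0.501, 0.205] pointing down, gripper open.
Joint ranges: [-3.03, 3.03], [-0.79, 2.21], [0.23, 2.52], [-1.04, 4.18], [0, 3.07], [-2.55, 2.55]. Speed limits (rad/s): [2.22, 2.22, 2.57, 3.14, 3.14, 3.14].

INTERFACE

Orientations are given as a unit quaternion [w, x, y, z].
In Python, from rig import manip gives the robot as it stands.
- The arm moves only by the shell command python3 -m creep 'ROWS' [OPENING] [FORCE]. ROWS is text: rows parted by semicolons, each of 4 numbers parted by spaces: the shift along the world's x, y, z in cm, then the turn about the world's z in degrees. In form: tx ty tz twist; .... A call has 1 to 20 rows; each row is the pose to reach, as a shift and turn from the pose commanded when the call began; what a row does not reach only later rows make up. A row lasts 1/12 s, in which the tool goes at most 41.7 mm and 7.16 degrees, less where a joint would pass 70% of its speed; a pose out of reach is approached as far as the arm can. A call with a gripper value outside its range is refused whole. OPENING is the finger opening in cm, from 0 to 9.4, set as the call begins (- or left out, the last holds). The fingers move at their own pace and stop on an object; FORCE is the grip in N (left out, the last holds). Time passes only in rows, so rows that repeat a pose let the fingers close. It gives the time, the measured TCP pose, the force, the opening and the grip force at its end, in the units of the state.
- manip.get_obs(): the state, without advancing time (a new reading comes with each control period).
- manip.read_camera(name): name is "scene" or "side" or "wrist"; returns a dict with "pixels" (400x640x3 uint8, blue, green, red), "fx", "fy", "cx", "cy" (pixels), "dist_coeffs" ([k1, k2, p1, p2, k3] as OpenCV has them; the pictures are not rectified), "R" (3x3) and "t" (3): a world point X has camera coordinates R X + t; the wrist camera has in their place "tool_from_camera" (4x4, takes a point from camera to tool coordinates, whose origin is the TCP and whose axes are the flange's). Camera axes: x right, y down, z forward; pixel columns grow to the right and rows downward; lengths in m; the calibration is good to about 2 mm. A picture is of the moment at which its call begins: read the wrist's pose just before it. There is no depth.
- manip.hand_in(): hands the job in; it is judged then, once.
The state is a dict: "time": time; "qpos": joint angles; "qvel": joint speeds; "effort": joint torques, N m; "tcp_pos": TCP position; "orientation": TCP orientation; "wrist_force": force on the tool from outside, world axes, zero at the start; "ft_torque": the same for the moment, N m; "width": opening from 0.0 (shut) to 1.0 (fully open); "grasp_force": force on a finger pad.
Only numpy, scipy, OpenCV 4.12 (cv2) and the standard library are available. Lean on these libraries where they do the work, as an engineer would, in place of code of your own. Each camera call takes 0.05 s, during which the arm holds its last target. There are 200 camera calls.

TASK

Slide the top trivet tile sideways out of the caddy's open side and across onto the serving stand, without lifting it, until it lies flat near the middle of the deck's width with its edge fully home and square against the stop rail, ready for the hot coffee pot. Press and push gently with the fingertips: the tiles chip, and the two tiles below must stay where they are. Leave the mug, the spice jar and the tin alone.

Things in the scene. Friction and masses are not known exactly. Their poses are not given: they have to be found in the camera images.
- tile_top: the tile to move: blue glazed ceramic with a white pattern, 95 x 95 x 8 mm, about 200 g; origin at the centre of its underside. It slides on the tile below and on the deck with friction about 0.34; shut fingertips pressed on its face drag it along at 7 to 14 N. It chips above 20 N, also on touching down: lower the last millimetres at 5 mm/s or less. Poses are too rough to set this force
- tile_middle: white glazed tile below it, same size; origin at the centre of its underside; must stay within 6 mm of its place
- tile_bottom: terracotta tile at the bottom of the stack, same size; origin at the centre of its underside; must stay within 6 mm of its place
- tile_caddy: pale wooden caddy, fixed; origin on the worktop under the centre of the stack. Floor 8 mm, then three tiles: the top tile's face is 32 mm above the worktop. Walls 7 mm thick and 34 mm high stand 2 mm off the tiles at its -x, -y and +y sides; the side towards its own +x is open, level with the tiles' edges (x = 47.5 mm)
- serving_stand: dark wooden stand, fixed, 6 to 16 mm from the caddy's open side, perhaps a little askew; origin on the worktop under its centre. Deck 160 mm (x) by 130 mm (y), its top 22 mm above the worktop, 2 mm below the top tile's underside (so the tile dips as it crosses). Own +x points away from the caddy; the stop rail at that end has its inner face at x = 68 mm and is 13 mm higher than the deck
- tile_home (a point): point on the deck where the origin of the tile's underside comes to lie when the tile is centred and seated against the stop rail; its x axis points from the caddy towards the rail, z up
- mug: blue and white mug, loose, 102 mm high, beyond the stop rail; origin at the centre of its underside
- spice_jar: square glass spice jar with white lid, loose, 43 x 42 x 100 mm, beside the caddy on the side away from the robot; origin at the centre of its underside
- tin: green food tin, loose, 75 mm across, 58 mm high, behind the caddy's closed end; origin at the centre of its underside
Things that resemble listed ones, but are neither listed nor needed, are in the scene too. What is shaped like the tile_caddy but orange is not meant.

How it is judged:
On the way:
1. the top tile bridges from the stack to the stand (x of tile_top in the frame of tile_caddy between 0.04 and 0.115 m and z of tile_top in the frame of tile_caddy below 0.03 m), for 0.1 s.
At the end, for the whole second after the job is handed in: the blue tile lies flat on the stand, its edge within 3 mm of the stop rail and square to it within 3 degrees, within 12 mm of the middle of the deck sideways, at rest; the other two tiles within 6 mm of where they were (x of tile_top in the frame of tile_home between -0.003 and 0.002 m and y of tile_top in the frame of tile_home between -0.012 and 0.012 m and z of tile_top in the frame of tile_home below 0.002 m and angle between tile_top's own z axis and vertical below 0.03 rad and angle between the x axis of tile_top and the x axis of tile_home, either way round below 0.05 rad and linear speed of tile_top below 0.01 m/s and distance of each of tile_middle, tile_bottom from where it was at the start of the episode below 0.006 m); the robot touches nothing.
It fails at once if the fingers load the top tile with more than 20 N, also on touching down (contact force between the fingers and tile_top above 20 N).
It fails at once if the robot bears on the caddy or the stand with more than 25 N (contact force between any of the arm, the fingers and tile_caddy above 25 N or contact force between any of the arm, the fingers and serving_stand above 25 N).
It fails at once if the top tile is lifted (more than 8 mm) or tipped (more than 0.3 rad) instead of slid (z of tile_top in the frame of tile_caddy above 0.032 m or angle between tile_top's own z axis and vertical above 0.3 rad).
It fails at once if a lower tile is moved by more than 6 mm (distance of any of tile_middle, tile_bottom from where it was at the start of the episode above 0.006 m).
It fails at once if the mug, the spice jar or the tin is moved by more than 15 mm (distance of any of mug, spice_jar, tin from where it was at the start of the episode above 0.015 m).
It also fails if it takes over 61 s, if anything falls off the work surface, if the arm or the gripper's body presses on something with over 40 N, if the wrist force passes 120 N, or if a joint passes its speed limit or range.

## Working session

There is one attempt and no reset: what is moved stays moved. The work goes in short steps, Python scripts to look and compute and a shell command to move; the robot and the scene stay as the last step left them, time stands still between calls to the robot, and variables do not carry over. Pictures are saved under pics/ and viewed, at most 10 in all, crops included, and the job is handed in when it is done.

```bash
mkdir -p pics; python3 - <<'E'
from rig import manip
import cv2,numpy as np
o=manip.get_obs();print(o['time'],o['tcp_pos'],o['orientation'],o['wrist_force'])
for n in ['scene','side']:
    c=manip.read_camera(n);cv2.imwrite(f'pics/{n}0.png',c['pixels'])
    print(n,c['fx'],c['cx'],c['cy'],c['dist_coeffs'],np.round(c['R'],3).tolist(),c['t'],(-c['R'].T@c['t']).round(3))
E
```

```text
0.0 [ 0.22708381 -0.50063156  0.20489045] [-5.81835413e-04  9.77418547e-01  2.11311706e-01 -8.53854021e-05] [-0.630666    0.01275172 -0.11315752]
scene 438.0217856579683 319.5942143178123 195.81486334420438 [-0.11754321  0.          0.          0.          0.        ] [[-0.879, -0.476, -0.013], [-0.308, 0.59, -0.746], [0.363, -0.652, -0.666]] [0.51025959 0.18436968 0.73804006] [0.238 0.615 0.636]
side 458.98713546086 321.4446109820501 199.02131264003552 [-0.0254176  0.         0.         0.         0.       ] [[-0.927, -0.374, -0.021], [-0.209, 0.563, -0.8], [0.311, -0.737, -0.6]] [0.5140702  0.16056724 1.02492236] [0.192 0.857 0.754]
```

View pics/scene0.png

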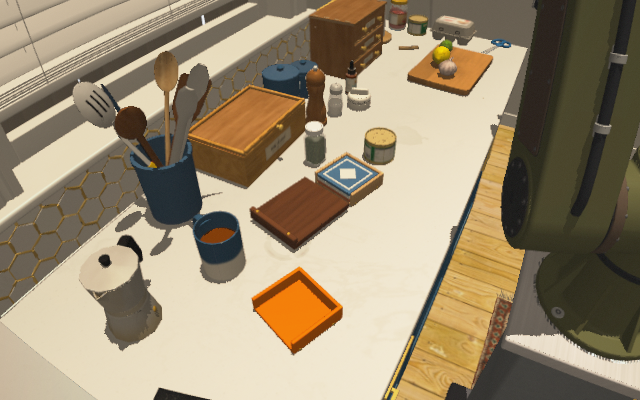

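View pics/side0.png

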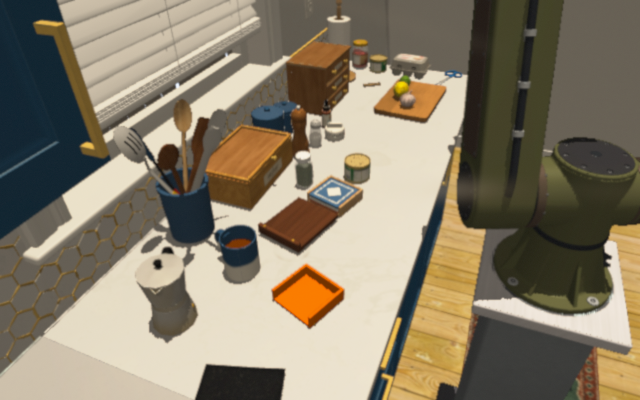

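The scene view shows the blue tile at about (348,174) in the pale caddy, and the dark stand at (300,210) with its rail at the lower left. The jar is at (315,143), the tin at (380,145), the mug at (219,245), and the orange decoy at (297,308). The side view shows the same layout.

```bash
cat > h.py <<'E'
import cv2,numpy as np
from rig import manip
from scipy.spatial.transform import Rotation as Rot
def cam(n):
    if n=='wrist':
        o=manip.get_obs();c=manip.read_camera(n)
        q=o['orientation'];T=np.eye(4);T[:3,:3]=Rot.from_quat([q[1],q[2],q[3],q[0]]).as_matrix();T[:3,3]=o['tcp_pos']
        W=T@np.array(c['tool_from_camera']);c['R']=W[:3,:3].T;c['t']=-W[:3,:3].T@W[:3,3]
    else: c=manip.read_camera(n)
    c['K']=np.array([[c['fx'],0,c['cx']],[0,c['fy'],c['cy']],[0,0,1]]);c['R']=np.array(c['R']);c['t']=np.array(c['t']);return c
def onplane(c,px,z):
    u=cv2.undistortPoints(np.float32(px).reshape(-1,1,2),c['K'],np.float64(c['dist_coeffs'])).reshape(-1,2)
    d=np.c_[u,np.ones(len(u))]@c['R'];C=-c['R'].T@c['t'];return C+d*((z-C[2])/d[:,2])[:,None]
def project(c,X): return cv2.projectPoints(np.float64(X).reshape(-1,1,3),cv2.Rodrigues(c['R'])[0],c['t'],c['K'],np.float64(c['dist_coeffs']))[0].reshape(-1,2)
def tilequad(c,z,near=None):
    h=cv2.cvtColor(c['pixels'],cv2.COLOR_BGR2HSV)
    m=cv2.inRange(h,(95,70,60),(118,255,255))
    if near is not None:
        k=np.zeros_like(m);cv2.circle(k,tuple(map(int,near[0])),near[1],255,-1);m&=k
    m=cv2.morphologyEx(m,cv2.MORPH_CLOSE,np.ones((3,3)))
    L=max(cv2.findContours(m,cv2.RETR_EXTERNAL,cv2.CHAIN_APPROX_NONE)[0],key=cv2.contourArea)
    P=onplane(c,L[:,0],z)[:,:2]
    r=cv2.minAreaRect(np.float32(P*1000));return r,m
E
python3 - <<'E'
from h import *
for n,p in [('scene',(348,174)),('side',(334,194))]:
    c=cam(n);r,m=tilequad(c,.032,(p,40));print(n,r)
    h=cv2.cvtColor(c['pixels'],cv2.COLOR_BGR2HSV)
    d=cv2.inRange(h,(0,60,20),(20,255,130));k=np.zeros_like(d);q=(300,212) if n=='scene' else (298,224);cv2.circle(k,q,62 if n=='scene' else 48,255,-1);d&=k
    L=max(cv2.findContours(d,cv2.RETR_EXTERNAL,cv2.CHAIN_APPROX_NONE)[0],key=cv2.contourArea)
    print('stand',cv2.minAreaRect(np.float32(onplane(c,L[:,0],.022)[:,:2]*1000)))
    if n=='scene':
        v=c['pixels'].copy();cv2.drawContours(v,[L],-1,(0,255,0),1)
        b=cv2.boxPoints(r)/1000;pp=project(c,np.c_[b,[.032]*4]);cv2.polylines(v,[np.int32(pp.round())],True,(0,0,255),1)
        cv2.imwrite('pics/crop1.png',cv2.resize(v[120:260,190:400],None,fx=3.8,fy=3.8,interpolation=cv2.INTER_CUBIC))
E
```

```text
scene ((547.4281616210938, -66.85344696044922), (97.86363220214844, 94.74725341796875), 73.36211395263672)
stand ((584.8884887695312, 50.662933349609375), (206.0490264892578, 146.4798583984375), 74.37818145751953)
side ((548.842529296875, -72.74041748046875), (60.74247741699219, 62.16531753540039), 72.64229583740234)
stand ((587.3272094726562, 52.90479278564453), (199.25563049316406, 144.92507934570312), 74.51274108886719)
```

View pics/crop1.png

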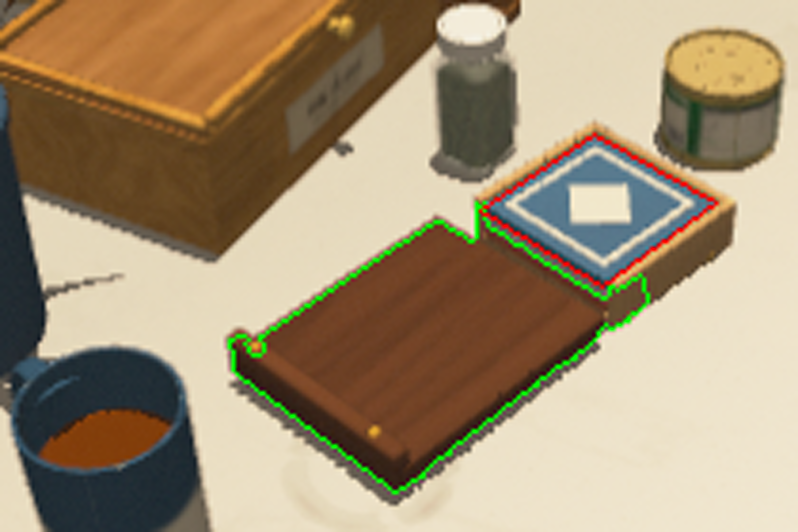

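The crop shows the red tile outline fitting well, at (0.547, -0.067) with a yaw of about 73.4°. The stand is in line with it, with the rail's inner edge running from about (265,345) to (405,450) in the crop. Next I shut the fingers and hover above the pair for a wrist view.

```bash
python3 -m creep '1 1.5 1 3; 3.5 4.9 4.5 10; 34.3 48 4.5 49; 34.3 48 4.5 49; 34.3 48 4.5 49; 34.3 48 4.5 49; 34.3 48 4.5 49; 34.3 48 4.5 49; 34.3 48 4.5 49; 34.3 48 4.5 49; 34.3 48 4.5 49; 34.3 48 4.5 49; 34.3 48 4.5 49; 34.3 48 4.5 49; 34.3 48 4.5 49; 34.3 48 4.5 49; 34.3 48 4.5 49; 34.3 48 4.5 49; 34.3 48 4.5 49; 34.3 48 4.5 49' 0 10
python3 - <<'E'
from h import *
c=cam('wrist');cv2.imwrite('pics/wrist1.png',c['pixels']);print((-c['R'].T@c['t']).round(3),c['R'].round(2).tolist())
print(project(c,[[.547,-.067,.032],[.592,.086,.022]]))
E
```

```text
time: 1.87
tcp_pos: [0.5698, -0.022, 0.2507]
orientation: [0.0, 0.802, 0.597, 0.0]
wrist_force: [0.2, 0.2, -0.2]
width: 0.005
grasp_force: 0.0
[0.591 0.049 0.43 ] [[0.96, -0.29, -0.0], [-0.28, -0.93, 0.26], [-0.07, -0.25, -0.97]]
[[312.32823873 215.53041594]
 [311.13969869  85.3009487 ]]
```

View pics/wrist1.png

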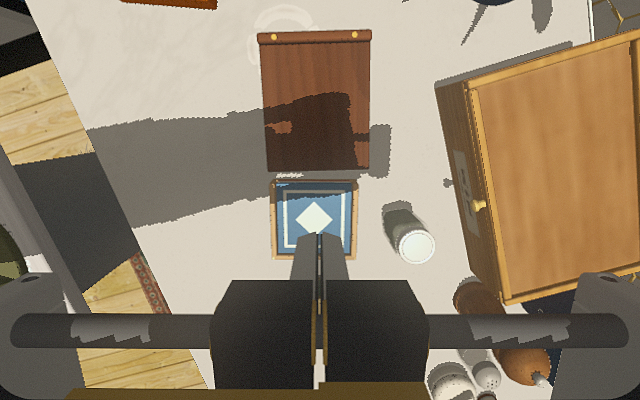

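The wrist view shows the stand with deck corners near (267,171) and (368,169). The rail is at rows 31–43, and the tile's blue face sits at (315,218). I refine the stand's pose from this image.

```bash
python3 - <<'E'
from h import *
c=cam('wrist');h=cv2.cvtColor(c['pixels'],cv2.COLOR_BGR2HSV)
d=cv2.inRange(h,(0,70,10),(20,255,150));d[:, :250]=0;d[:,380:]=0;d[178:]=0;d[:20]=0
def line(px,z):
    P=onplane(c,px,z)[:,:2];v=cv2.fitLine(np.float32(P*1000),cv2.DIST_HUBER,0,.01,.01).ravel();return v[2:],np.degrees(np.arctan2(v[1],v[0]))%180
rows=range(55,160,3)
l=[];r=[]
for y in rows:
    x=np.where(d[y])[0];l.append((x.min()-.5,y));r.append((x.max()+.5,y))
print('L',line(l,.022),'R',line(r,.022))
f=[(x,np.where(d[:,x])[0].min()-.5) for x in range(266,366,4)];n=[(x,np.where(d[:,x])[0].max()+.5) for x in range(275,362,4)]
print('railback',line(f,.035),'near',line(n,.022))
g=cv2.cvtColor(c['pixels'],cv2.COLOR_BGR2GRAY).astype(int)
for x in (285,310,330,350): print(x,g[26:52,x].tolist())
b=cv2.inRange(h,(95,70,40),(118,255,255));b[:,:262]=0;b[:,368:]=0;b[:178]=0
rr=range(192,228,3)
print('tileL',line([(np.where(b[y])[0].min()-.5,y) for y in rr],.032),'tileR',line([(np.where(b[y])[0].max()+.5,y) for y in rr],.032))
print('tilefront',line([(x,np.where(b[:,x])[0].min()-.5) for x in range(284,350,4)],.032))
E
```

```text
L (array([528.89606,  79.47314], dtype=float32), np.float32(74.861084)) R (array([652.1287 ,  42.56177], dtype=float32), np.float32(74.76129))
railback (array([615.3263 , 138.11874], dtype=float32), np.float32(164.89548)) near (array([570.2095  , -13.451912], dtype=float32), np.float32(165.48138))
285 [210, 212, 212, 212, 219, 180, 89, 93, 99, 100, 103, 105, 106, 107, 95, 91, 77, 57, 41, 85, 96, 97, 98, 94, 92, 93]
310 [215, 219, 226, 231, 202, 116, 82, 95, 103, 104, 105, 102, 110, 101, 90, 77, 57, 45, 70, 87, 95, 96, 99, 98, 96, 94]
330 [212, 211, 214, 208, 157, 75, 94, 102, 103, 102, 107, 109, 104, 98, 86, 67, 47, 41, 80, 94, 86, 90, 89, 89, 87, 87]
350 [211, 212, 219, 184, 90, 90, 100, 101, 102, 104, 107, 115, 109, 93, 79, 55, 59, 82, 94, 91, 94, 95, 88, 89, 91, 93]
tileL (array([530.1918 , -49.20508], dtype=float32), np.float32(2.5543513)) tileR (array([596.051  , -72.27317], dtype=float32), np.float32(72.73834))
tilefront (array([555.6138  , -32.479553], dtype=float32), np.float32(150.04929))
```

```bash
python3 -m creep '-1 -2 -3 0; -2.3 -4.5 -6 0; -2.3 -4.5 -10 0; -2.3 -4.5 -14 0; -2.3 -4.5 -17 0; -2.3 -4.5 -19 0; -2.3 -4.5 -20 0; -2.3 -4.5 -20.5 0; -2.3 -4.5 -20.7 0; -2.3 -4.5 -20.9 0; -2.3 -4.5 -20.9 0; -2.3 -4.5 -20.9 0'
python3 -m creep '0 0 -0.04 0; 0 0 -0.08 0; 0 0 -0.12 0; 0 0 -0.16 0; 0 0 -0.2 0; 0 0 -0.24 0; 0 0 -0.28 0; 0 0 -0.32 0; 0 0 -0.36 0; 0 0 -0.4 0; 0 0 -0.44 0; 0 0 -0.48 0; 0 0 -0.52 0; 0 0 -0.56 0; 0 0 -0.6 0; 0 0 -0.64 0; 0 0 -0.68 0'
```

```text
time: 2.97
tcp_pos: [0.5477, -0.066, 0.0424]
orientation: [0.001, 0.802, 0.598, 0.001]
wrist_force: [0.9, -0.1, 0.1]
width: 0.005
grasp_force: 0.0
time: 4.38
tcp_pos: [0.5472, -0.0659, 0.0346]
orientation: [0.0, 0.802, 0.598, 0.0]
wrist_force: [0.4, -0.8, -0.5]
width: 0.005
grasp_force: 0.0
```

```bash
python3 -m creep '0 0 -0.03 0; 0 0 -0.06 0; 0 0 -0.09 0; 0 0 -0.12 0; 0 0 -0.15 0'|grep -E 'pos|wrist'
python3 -m creep '0 0 -0.03 0; 0 0 -0.06 0; 0 0 -0.06 0'|grep -E 'pos|wrist'
```

```text
tcp_pos: [0.5472, -0.0659, 0.0331]
wrist_force: [0.9, -0.3, 0.1]
tcp_pos: [0.5471, -0.0659, 0.0325]
wrist_force: [0.4, -0.3, -0.5]
```

```bash
python3 -m creep '0 0 -0.03 0; 0 0 -0.06 0; 0 0 -0.06 0'|grep -E 'pos|wrist'

```

```text
tcp_pos: [0.5472, -0.0659, 0.0323]
wrist_force: [-1.4, 0.9, 4.8]
```

```bash
python3 -m creep '0 0 -0.02 0; 0 0 -0.04 0; 0 0 -0.04 0'|grep -E 'pos|wrist'

```

```text
tcp_pos: [0.5474, -0.0659, 0.0322]
wrist_force: [-3.8, -0.4, 9.1]
```

```bash
python3 -m creep '0.03 0.1 0 0; 0.06 0.2 0 0; 0.12 0.4 0 0; 0.18 0.6 0 0; 0.24 0.8 0 0; 0.3 1 0 0; 0.3 1 0 0'|grep -E 'time|pos|wrist'
python3 - <<'E'
from h import *
c=cam('scene');r,m=tilequad(c,.032,((345,177),40));print(r)
E
```

```text
time: 6.13
tcp_pos: [0.5508, -0.056, 0.0323]
wrist_force: [-0.0, 1.0, 6.9]
((550.5335083007812, -55.64080810546875), (95.68030548095703, 96.59110260009766), 73.45716094970703)
```

```bash
python3 -m creep '0.06 0.2 -0.02 0; 0.12 0.4 -0.02 0; 0.21 0.7 -0.02 0; 0.3 1 -0.02 0; 0.39 1.3 -0.02 0; 0.48 1.6 -0.02 0; 0.54 1.8 -0.02 0; 0.57 1.9 -0.02 0'|grep -E 'time|pos|wrist'

```

```text
time: 6.85
tcp_pos: [0.5566, -0.0371, 0.0323]
wrist_force: [-0.7, -2.3, 8.7]
```

```bash
python3 -m creep '0.06 0.2 0 0; 0.12 0.4 0 0; 0.18 0.6 0 0; 0.24 0.8 0 0; 0.27 0.9 0 0'|grep -E 'time|pos|wrist'
python3 - <<'E'
from h import *
c=cam('scene');r,m=tilequad(c,.032,((335,185),45));print(r)
E
```

```text
time: 7.27
tcp_pos: [0.5593, -0.0282, 0.0322]
wrist_force: [-0.3, -3.4, 8.5]
((557.930419921875, -31.011348724365234), (101.31574249267578, 97.34304809570312), 72.81681823730469)
```

```bash
python3 -m creep '0.06 0.2 0 0; 0.12 0.4 0 0; 0.18 0.6 0 0; 0.24 0.8 0 0; 0.3 1 0 0; 0.3 1 0 0'|grep -E 'time|pos|wrist'

```

```text
time: 7.82
tcp_pos: [0.5622, -0.0179, 0.032]
wrist_force: [-0.8, -0.6, 6.7]
```

```bash
python3 -m creep '0.06 0.2 0 0; 0.12 0.4 0 0; 0.15 0.5 0 0; 0.15 0.5 0 0'|grep -E 'time|pos|wrist'

```

```text
time: 8.15
tcp_pos: [0.5636, -0.0129, 0.0319]
wrist_force: [-0.4, -1.7, 6.3]
```

```bash
python3 -m creep '0.03 0.1 -0.03 0; 0.09 0.3 -0.04 0; 0.15 0.5 -0.04 0; 0.21 0.7 -0.04 0; 0.27 0.9 -0.05 0; 0.3 1 -0.05 0'|grep -E 'time|pos|wrist'

```

```text
time: 8.65
tcp_pos: [0.5667, -0.0031, 0.0316]
wrist_force: [-1.3, -2.0, 7.6]
```

```bash
python3 -m creep '0.03 0.1 -0.01 0; 0.09 0.3 -0.02 0; 0.15 0.5 -0.03 0; 0.21 0.7 -0.04 0; 0.27 0.9 -0.05 0; 0.3 1 -0.05 0'|grep -E 'time|pos|wrist'

```

```text
time: 9.15
tcp_pos: [0.5699, 0.0068, 0.0314]
wrist_force: [-1.0, -3.9, 10.3]
```

```bash
python3 -m creep '0.06 0.2 0 0; 0.12 0.4 0 0; 0.18 0.6 -0.01 0; 0.24 0.8 -0.02 0; 0.3 1 -0.02 0; 0.3 1 -0.02 0'|grep -E 'time|pos|wrist'
python3 - <<'E'
from h import *
c=cam('scene');r,m=tilequad(c,.031,((315,200),50));print(r)
E
```

```text
time: 9.65
tcp_pos: [0.5729, 0.017, 0.0312]
wrist_force: [-0.1, -0.9, 9.9]
((572.35107421875, 16.101531982421875), (99.07969665527344, 97.09121704101562), 73.91459655761719)
```

```bash
python3 -m creep '0.06 0.2 0 0; 0.12 0.4 0 0; 0.18 0.6 -0.01 0; 0.24 0.8 -0.02 0; 0.3 1 -0.02 0; 0.36 1.2 -0.03 0; 0.36 1.2 -0.03 0'|grep -E 'time|pos|wrist'

```

```text
time: 10.28
tcp_pos: [0.5761, 0.0293, 0.0303]
wrist_force: [-1.0, 0.3, 6.3]
```

```bash
python3 -m creep '0 0 -0.03 0; 0.07 0.2 -0.03 0; 0.14 0.4 -0.03 0.2; 0.25 0.7 -0.03 0.4; 0.36 1 -0.03 0.6; 0.47 1.3 -0.03 0.8; 0.58 1.6 -0.03 1; 0.65 1.8 -0.03 1; 0.72 2 -0.03 1; 0.72 2 -0.03 1'|grep -E 'time|pos|wrist'
python3 - <<'E'
from h import *
c=cam('scene');r,m=tilequad(c,.030,((300,208),50));print(r)
E
```

```text
time: 11.12
tcp_pos: [0.5835, 0.0492, 0.0303]
wrist_force: [0.2, 0.3, 8.5]
((582.3660278320312, 46.04517364501953), (96.65615844726562, 96.2881088256836), 73.39939880371094)
```

```bash
python3 -m creep '0.07 0.2 0 0; 0.14 0.4 0 0; 0.25 0.7 0 0; 0.36 1 0 0; 0.47 1.3 0 0; 0.58 1.6 0 0; 0.69 1.9 0 0.5; 0.79 2.2 0 1; 0.86 2.4 0 1; 0.93 2.6 0 1; 0.93 2.6 0 1'|grep -E 'time|pos|wrist'
python3 - <<'E'
from h import *
c=cam('scene');r,m=tilequad(c,.030,((282,215),50));print(r)
E
```

```text
time: 12.08
tcp_pos: [0.5928, 0.0753, 0.0303]
wrist_force: [-0.6, -0.0, 8.4]
((592.1236572265625, 71.74822998046875), (96.24669647216797, 97.4290542602539), 73.72614288330078)
```

```bash
python3 -m creep '0.06 0.2 0 0; 0.12 0.4 0 0; 0.16 0.6 0 0; 0.19 0.7 0 0.5; 0.21 0.8 0 0.5; 0.21 0.8 0 0.5'|grep -E 'time|pos|wrist'
python3 -m creep '0.01 0.05 0 0; 0.03 0.1 0 0; 0.04 0.15 0 0; 0.05 0.2 0 0; 0.05 0.2 0 0'|grep -E 'time|pos|wrist'
python3 -m creep '0.01 0.05 0 0; 0.03 0.1 0 0; 0.04 0.15 0 0; 0.05 0.2 0 0; 0.05 0.2 0 0'|grep -E 'time|pos|wrist'
```

```text
time: 12.63
tcp_pos: [0.5948, 0.0831, 0.0303]
wrist_force: [-0.3, -2.0, 8.3]
time: 13.05
tcp_pos: [0.5953, 0.085, 0.0303]
wrist_force: [-1.5, -2.7, 8.5]
time: 13.47
tcp_pos: [0.5958, 0.0869, 0.0303]
wrist_force: [-0.7, -1.5, 8.8]
```

```bash
python3 - <<'E'
from h import *
c=cam('scene');r,m=tilequad(c,.030,((274,220),50));print(r)
w=cam('wrist');cv2.imwrite('pics/w2.png',w['pixels'])
v=c['pixels'];cv2.imwrite('pics/s2.png',cv2.resize(v[150:270,220:370],None,fx=5,fy=5,interpolation=cv2.INTER_CUBIC))
E
```

```text
((594.57666015625, 82.49577331542969), (94.31314086914062, 97.0105972290039), 74.7984619140625)
```

View pics/s2.png

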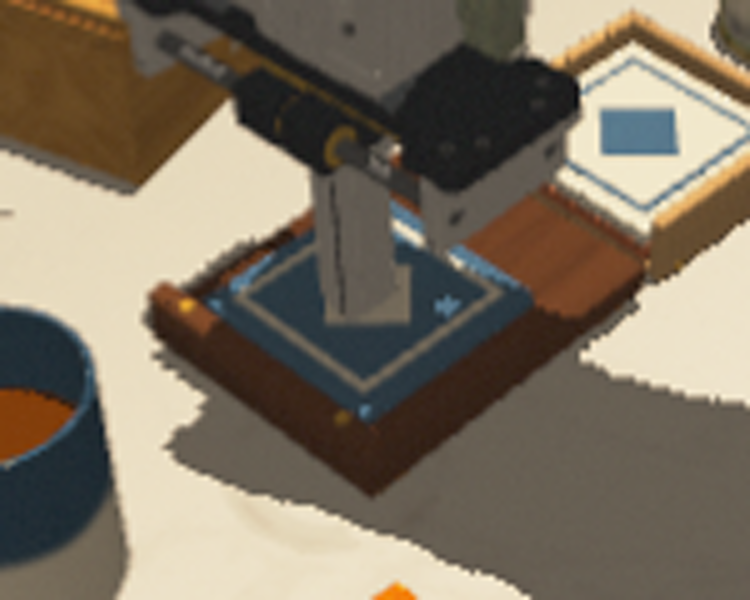

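View pics/w2.png

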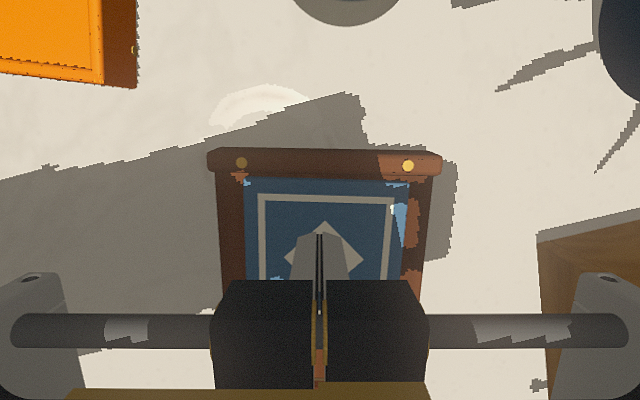

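The wrist view shows the tile on the deck and centred. Its front edge runs from (246,176) to (408,184), almost at the rail and about 1.5° off square. I keep pushing gently until it seats.

```bash
for i in 1; do python3 -m creep '0.01 0.05 0 0; 0.03 0.1 0 0; 0.03 0.1 0 0'|grep -E 'pos|wrist'; done
python3 -m creep '0.01 0.05 0 0; 0.03 0.1 0 0; 0.03 0.1 0 0'|grep -E 'pos|wrist'
python3 -m creep '0.01 0.05 0 0; 0.03 0.1 0 0; 0.03 0.1 0 0'|grep -E 'time|pos|wrist'
python3 - <<'E'
from h import *
c=cam('scene');r,m=tilequad(c,.030,((274,220),50));print(r)
E
```

```text
tcp_pos: [0.5961, 0.0879, 0.0303]
wrist_force: [-0.6, -2.7, 8.5]
tcp_pos: [0.5964, 0.0889, 0.0303]
wrist_force: [-0.1, -3.1, 8.3]
time: 14.32
tcp_pos: [0.5967, 0.0899, 0.0303]
wrist_force: [-0.6, -2.6, 8.6]
((594.7605590820312, 84.60736083984375), (90.67024230957031, 95.7652359008789), 74.2450180053711)
```

```bash

python3 -m creep '0.01 0.05 0 0; 0.03 0.1 0 0; 0.03 0.1 0 0'|grep -E 'pos|wrist'
python3 -m creep '0.01 0.05 0 0; 0.03 0.1 0 0; 0.03 0.1 0 0'|grep -E 'time|pos|wrist'
python3 - <<'E'
from h import *
w=cam('wrist');v=w['pixels'];cv2.imwrite('pics/w3.png',cv2.resize(v[130:290,200:450],None,fx=3,fy=3,interpolation=cv2.INTER_CUBIC))
E
```

```text
tcp_pos: [0.5969, 0.0907, 0.0303]
wrist_force: [-1.4, -3.6, 9.0]
time: 14.87
tcp_pos: [0.5972, 0.0917, 0.0303]
wrist_force: [-1.6, -3.6, 9.8]
```

View pics/w3.png

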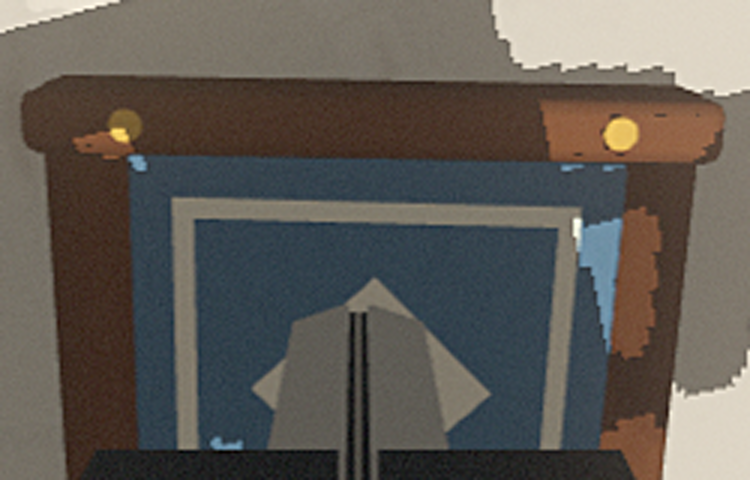

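The crop shows the tile's front edge at the rail (row ~158), with its pattern line almost parallel to it (1.4° against 1.1°). Sideways it is centred within about 2 mm. I push a little more to seat it.

```bash

python3 -m creep '0.01 0.05 0 0; 0.03 0.1 0 0; 0.03 0.1 0 0'|grep -E 'pos|wrist'
python3 -m creep '0.01 0.05 0 0; 0.03 0.1 0 0; 0.03 0.1 0 0'|grep -E 'pos|wrist'
python3 -m creep '0.01 0.05 0 0; 0.03 0.1 0 0; 0.03 0.1 0 0'|grep -E 'time|pos|wrist'
```

```text
tcp_pos: [0.5976, 0.0927, 0.0303]
wrist_force: [-1.1, -4.1, 8.4]
tcp_pos: [0.5978, 0.0937, 0.0303]
wrist_force: [-1.7, -5.0, 9.3]
time: 15.67
tcp_pos: [0.5982, 0.0947, 0.0303]
wrist_force: [-0.5, -4.2, 8.9]
```

The sideways force rose from about 2.7 N to 4.5 N and the finger now slips on the tile, so it's seated. I lift off and check.

```bash

python3 -m creep '0 0 0.05 0; 0 0 0.1 0; 0 0 0.2 0; 0 0 0.5 0; 0 0 1 0; 0 0 3 0; 0 0 6 0; 0 -2 10 0; 0 -5 14 0; 0 -8 18 0; 0 -11 20 0; 0 -12 21 0; 0 -12 21 0; 0 -12 21 0'|grep -E 'time|pos|wrist'
python3 - <<'E'
from h import *
w=cam('wrist');v=w['pixels'].copy()
u=np.array([np.cos(np.radians(74.85)),np.sin(np.radians(74.85))])
h=cv2.cvtColor(v,cv2.COLOR_BGR2HSV);p=project(w,[[.595,.083,.03]])[0];print(p)
r,m=tilequad(w,.03,(p,75));print(r)
c=cam('scene');print(tilequad(c,.03,((274,218),50))[0])
x,y=map(int,p);x0,y0=max(x-90,0),max(y-75,0);cv2.imwrite('pics/w4.png',cv2.resize(v[y0:y0+150,x0:x0+180],None,fx=4,fy=4,interpolation=cv2.INTER_CUBIC));print(x0,y0)
E
```

```text
time: 16.83
tcp_pos: [0.5978, -0.0255, 0.2403]
wrist_force: [0.1, 0.3, -0.4]
[293.46268129  88.87358818]
((597.044189453125, 82.01362609863281), (68.75578308105469, 68.87370300292969), 74.92706298828125)
((595.5119018554688, 83.96479797363281), (91.28303527832031, 97.50768280029297), 74.47978210449219)
203 13
```

View pics/w4.png

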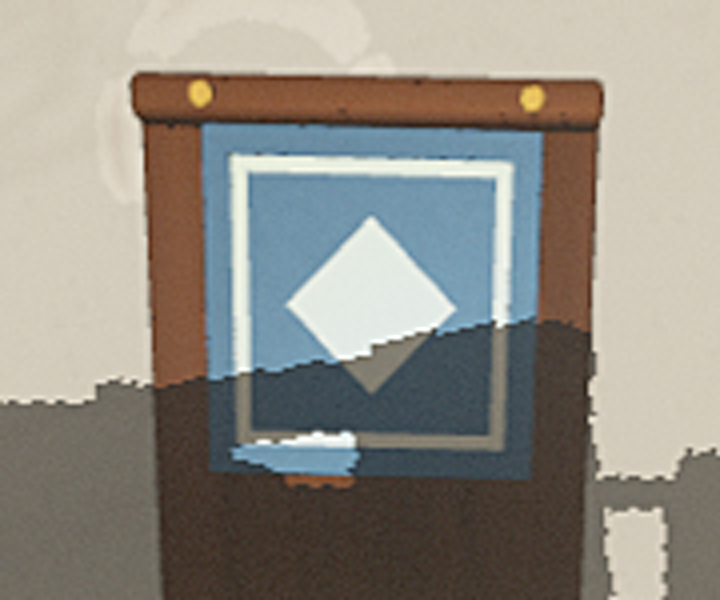

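The tile lies flat, flush and square against the rail (crop row ~127, yaw 74.9° against 74.85° for the stand), and is centred sideways. The arm is clear of everything.

```bash
python3 -c "
from rig import manip
print(manip.hand_in())"
```

```text
the job is handed in; nothing more can be done
None
```

I slid the blue tile onto the stand and handed the job in at about 17 s; the last view showed it flat, square and flush against the stop rail and centred within about 2 mm, but the hand-in returned no verdict.

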